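# Set the pump head and pin its cover shut

## Task

Ready the pump head: slide the orange selector all the way to its green-marked end stop, then swing the open cover down onto its sprung studs, then take the red-handled locking pin from its stand and push it fully through the hole in the cover's tab into the blue latch bar. Finish while still holding the pin pressed down, so that its flange keeps the springy cover fully shut: do not let go. Leave the bottle, jar, beaker, steel ring and wrench where they are.

Things in the scene. Friction and masses are not known exactly. Their poses are not given: they have to be found in the camera images.
- pump: Pump head fixed on the steel work top, turned up to 20 degrees. Origin: its centre on the work top, z up. Base plate 20 mm thick, x -85..85, y -95..70 mm. Blue latch bar 90 x 36 mm, top at z 60 mm, along y = -75. Cover hinge along x at y 65, z 60. Roller drum (radius 22, top z 50) at y 40 between low cheeks (y 17..67, top z 56). Selector slot along x at y -20, green at its +x end, white at -x.
- selector_grip (a point): Point in the orange selector grip, 24 mm above its lower end and 12 mm below its top. The grip is an upright bar 16 mm (pump x) by 10 mm (pump y), from 21 to 57 mm above the work top, free on all sides; it can be pinched across pump y or pushed along pump x.
- selector (a joint): Selector travel in m, along the pump's x axis: 0 at the white end, 0.060 at the green end stop. It stays where it is left; about 2 N to move.
- cover (a joint): Cover angle, rad: 0 fully shut (level, on the latch bar), 1.57 upright, 1.95 open stop. Starts at 1.5 to 1.85, held by hinge friction; pushed below about 1.1 it falls by its weight. Two sprung rubber studs on the latch bar catch it at 0.06 to 0.09 (tab 8 to 12 mm above the bar); from there about 10 N at the pin hole shuts it fully. Let go, it rises again.
- cover_hinge (a point): Middle of the cover's hinge line (along pump x), at pump x 0, y 65, z 60 mm; axes as the pump's. Cover: clear plate in a steel frame, 8 mm thick, its lower face on the hinge line, 150 mm wide out to 114 mm from the hinge, then a steel tab 84 mm wide out to 160 mm. Its outer face is the top when shut and looks to pump +y when upright.
- cover_hole (a point): Mouth of the round through hole (diameter 11.5 mm) in the cover's tab, on the cover's outer (top) face, 140 mm from the hinge line; z axis out of the outer face. When shut it lies straight above the hole of the latch bar.
- post_hole (a point): Mouth of the vertical hole (diameter 11.5 mm, 40 mm deep) in the top of the blue latch bar, at pump x 0, y -75 mm, z 60 mm; z axis up. With the cover shut its tab adds 8 mm above it, and the fully pushed pin, its flange on the tab, has its tip 34 mm below this mouth.
- stand: White block 56 x 56 x 50 mm, fixed, with a vertical through hole of diameter 11 mm in the middle in which the pin stands. Origin: centre of its underside; top at z 50 mm.
- pin_grip (a point): Locking pin: point on its axis near the middle of its red round handle (diameter 20 mm, from 24 mm below to 20 mm above this point); z up along the pin. Below it a flange, diameter 25, 4 mm thick, underside 28 mm below this point; then a steel shank, diameter 9, 42 mm long, its last 6 mm tapered. About 0.1 kg. Starts upright in the stand, flange on the stand's top.
- pin_tip (a point): Lower end of the pin's tapered nose, on its axis.
- bottle: Amber bottle, radius 28 mm, 120 mm high, standing; origin at the centre of its underside. Bystander, may change places with the stand.
- beaker: White beaker, radius 40 mm, 90 mm high; origin at the centre of its underside. Bystander.
- jar: Clear jar, radius 33 mm, 80 mm high; origin at the centre of its underside. Bystander.
- gasket: Steel ring, outer radius 32 mm, 12 mm high, lying flat; origin at the centre of its underside. Bystander.
- wrench: Steel wrench lying on the work top; origin under its middle. Bystander.
There are look-alikes about, which are no part of the job. What is shaped like the pump but yellow is not meant.

How it is judged:
On the way, in this order (a step that is already met when the one before it is completed fails the run):
1. the selector is at its green end stop while the cover is still open (value of joint selector above 0.056 m and value of joint cover above 0.8 rad), for 0.2 s.
2. the cover is down on its studs (value of joint cover below 0.13 rad and value of joint selector above 0.056 m), for 0.2 s.
3. the pin has entered the hole of the latch bar through the cover (z of pin_tip in the frame of post_hole below -0.008 m and horizontal distance between pin_tip and post_hole below 0.005 m and value of joint cover below 0.13 rad), for 0.1 s.
At the end, for the whole second after the job is handed in: Held to the last: cover within 0.02 rad of shut, selector within 4 mm of its green stop, pin at rest, upright (0.12 rad), tip within 5 mm of the hole axis and 28 mm or more below the latch bar top, fingers on the pin and pin on the cover with over 3 N each (value of joint cover below 0.02 rad and value of joint selector above 0.056 m and z of pin_tip in the frame of post_hole below -0.028 m and horizontal distance between pin_tip and post_hole below 0.005 m and angle between the z axis of pin_grip and the z axis of post_hole, either way round below 0.12 rad and contact force between pin and cover above 3 N and contact force between the fingers and pin above 3 N and linear speed of pin below 0.02 m/s); the arm keeps its last pose, push and grip.
It fails at once if the bottle is moved more than 30 mm (distance of bottle from where it was at the start of the episode above 0.03 m).
It fails at once if the beaker is moved more than 30 mm (distance of beaker from where it was at the start of the episode above 0.03 m).
It fails at once if the jar is moved more than 30 mm (distance of jar from where it was at the start of the episode above 0.03 m).
It fails at once if the gasket is moved more than 30 mm (distance of gasket from where it was at the start of the episode above 0.03 m).
It fails at once if the wrench is moved more than 30 mm (distance of wrench from where it was at the start of the episode above 0.03 m).
It also fails if it takes over 67 s, if anything falls off the work surface, if the arm or the gripper's body presses on something with over 40 N, if the wrist force passes 120 N, or if a joint passes its speed limit or range.

## Robot

A 6-joint arm with a two-finger parallel gripper is mounted at the origin on the work surface. World frame = base frame: x ahead of the robot, y to its left, z up, the work surface at z = 0. Lengths are in m, angles in rad, forces in N, time in s.
With the tool pointing down it reaches from about 0.275 to 0.725 m from the base axis. Payload 15.9 kg.
Tool frame: the origin (TCP) lies at the very end of the fingers, on their centre line; the grasp point (between the pads) lies 19 mm behind it; z points along the fingers, y is the direction in which the jaws open and shut (so a half turn about z gives the same grasp; the last joint's range is limited). The gripper opens to 85 mm and grips with 20 to 120 N. Pads are 22 mm wide; open, the fingers measure 114 mm over their backs; the gripper's body (76 mm by 85 mm) begins 54 mm behind the grasp point. The pads swing forward as they close: fully open they stand 13 mm farther back than shut.
Start: joints at [0, 0.213, -0.034, 1.323, 0, 1.571], TCP at [0.5, -0, 0.231] pointing down, gripper open.
Joint ranges: [-2.98, 2.98], [-0.74, 1.72], [-1.14, 1.35], [-2.1, 2.04], [-1.57, 1.44], [-3.14, 3.14]. Speed limits (rad/s): [1.89, 1.89, 2.39, 2.57, 3.14, 3.14].

## Interface

Orientations are given as a unit quaternion [x, y, z, w].
In Python, from plant import r gives the robot as it stands.
- The arm moves only by the shell command python3 -m jog 'ROWS' [FORCE]. ROWS is JSON, a list that holds one entry, the list of rows, each a list of 5 numbers: the finger opening in mm, from 0 to 85.4, then the shift along the world's x, y, z in mm, then the turn about the world's z in degrees. In form: [[[gripper, tx, ty, tz, spin], ...]]. A call has 1 to 5 rows; each row is the pose to reach, as a shift and turn from the pose measured when the call began; what a row does not reach only later rows make up. A row lasts 1/8 s, in which the tool goes at most 62.5 mm and 10.7 degrees, less where a joint would pass 70% of its speed; a pose out of reach is approached as far as the arm can. A call with a gripper value outside its range is refused whole. The fingers move at their own pace and stop on an object; FORCE is the grip in N (left out, the last holds). Time passes only in rows, so rows that repeat a pose let the fingers close. It gives the time, the measured TCP pose, the force and the opening at its end, in the units of the state.
- r.read_state(): the state, without advancing time (a new reading comes with each control period).
- r.grab_frame(name): name is "scene" or "side" or "wrist"; returns a dict with "image" (384x512x3 uint8, red, green, blue), "fx", "fy", "cx", "cy" (pixels), "eye" and "attitude" of the camera in the world. Camera axes: x right, y up, looking along -z (the intrinsics and any distortion apply to the point x, -y, -z); pixel columns grow to the right and rows downward; lengths in m; the calibration is good to about 2 mm. A picture is of the moment at which its call begins. There is no depth.
- r.job_done(): hands the job in, once; it reports no verdict.
The state is a dict: "time": time; "joint_pos": joint angles; "joint_velocities": joint speeds; "effort": joint torques, N m; "eef_pos": TCP position; "ee_rot": TCP orientation; "wrist_force": force on the tool from outside, world axes, zero at the start; "ft_torque": the same for the moment, N m; "width": finger opening in m.
Only numpy, scipy, OpenCV 4.12 (cv2) and the standard library are available. Lean on these libraries where they do the work, as an engineer would, in place of code of your own. Each camera call takes 0.05 s, during which the arm holds its last target.

## Working session

There is one attempt and no reset: what is moved stays moved. The work goes in short steps, Python scripts to look and compute and a shell command to move; the robot and the scene stay as the last step left them, time stands still between calls to the robot, and variables do not carry over. Pictures are saved under pics/ and viewed, and the job is handed in when it is done.

```bash
ls; mkdir -p pics
python3 - <<'E'
from plant import r
import cv2
s=r.read_state()
print(s)
for n in ["scene","side","wrist"]:
    f=r.grab_frame(n)
    print(n,f["fx"],f["fy"],f["cx"],f["cy"],f["eye"],f["attitude"],[k for k in f])
    cv2.imwrite(f"pics/{n}0.png",f["image"][:,:,::-1])
E
```

```text
pics
{'time': 0.0, 'joint_pos': array([ 9.03988014e-06,  2.13345606e-01, -3.50561111e-02,  1.32349878e+00,
       -1.86510875e-05,  1.57078730e+00]), 'joint_velocities': array([ 0.00024375,  0.00117235, -0.00064159,  0.00037412,  0.00020341,
        0.00030743]), 'effort': array([-1.43474466e-03, -6.86183596e+01,  4.87125492e+01,  1.75234705e-02,
       -1.83502889e-04, -7.31988712e-05]), 'eef_pos': array([ 4.99660616e-01, -1.36941114e-06,  2.30822619e-01]), 'ee_rot': array([ 7.07100283e-01,  7.07113063e-01, -3.96978078e-04, -3.83789763e-04]), 'wrist_force': array([ 0.24835876, -0.08448649, -0.28756324]), 'ft_torque': array([0.05046499, 0.01891129, 0.03887402]), 'width': 0.0856907839102598}
scene 360.9447379090435 360.9447379090435 257.1695574192238 193.51480133775732 [1.1189277  0.54575056 0.81960879] [0.17250053 0.35049285 0.83308613 0.39161949] ['image', 'fx', 'fy', 'cx', 'cy', 'eye', 'attitude']
side 378.674117619785 378.674117619785 255.60111534498355 191.26121685709728 [ 0.20925262 -0.6233999   0.64907516] [ 0.4448126  -0.09113657 -0.19251802  0.86992683] ['image', 'fx', 'fy', 'cx', 'cy', 'eye', 'attitude']
wrist 345.9278460128005 345.9278460128005 256.0504122245393 195.64404972787608 [0.49904451 0.07335611 0.37229614] [-1.44299207e-01 -1.97964152e-04 -9.89689171e-05  9.89534077e-01] ['image', 'fx', 'fy', 'cx', 'cy', 'eye', 'attitude']
```

View pics/scene0.png

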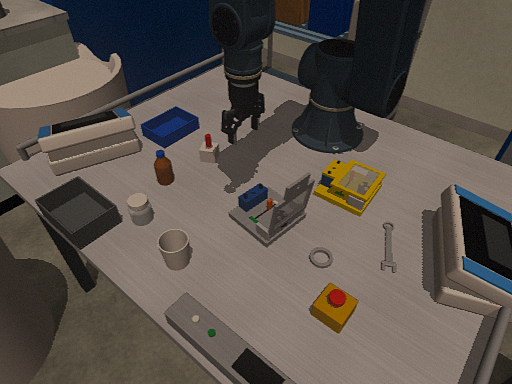

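View pics/side0.png

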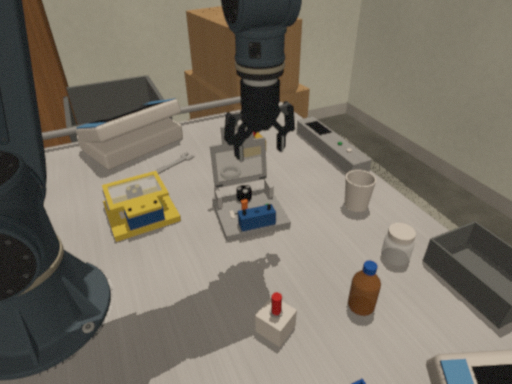

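View pics/wrist0.png

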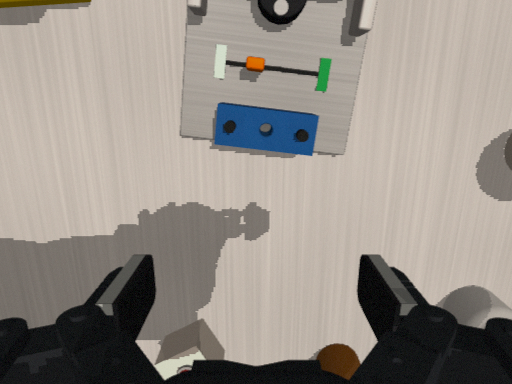

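The scene camera shows the grey pump at about (270,210) with its cover open. The yellow look-alike is at (350,185), the stand with the red pin at (209,150), and the bottle at (163,170). In the wrist view the latch-bar hole is at (265,129), the selector at (256,64) and the green mark at (324,74). Next I'll enlarge these and measure.

```bash
cat > h.py <<'E'
import numpy as np, cv2
from scipy.spatial.transform import Rotation as R
from plant import r
def grab(n,save=None):
    f=r.grab_frame(n)
    if save: cv2.imwrite(f"pics/{save}.png",f["image"][:,:,::-1])
    return f
def ray(f,u,v):
    d=np.array([(u-f["cx"])/f["fx"],-(v-f["cy"])/f["fy"],-1.])
    return np.array(f["eye"]),R.from_quat(f["attitude"]).apply(d)
def onz(f,u,v,z):
    e,d=ray(f,u,v); return e+d*(z-e[2])/d[2]
def proj(f,p):
    q=R.from_quat(f["attitude"]).inv().apply(np.atleast_2d(p)-f["eye"])
    return np.c_[f["cx"]-f["fx"]*q[:,0]/q[:,2], f["cy"]+f["fy"]*q[:,1]/q[:,2]]
def tri(l):
    A=np.zeros((3,3));b=np.zeros(3)
    for f,u,v in l:
        e,d=ray(f,u,v);d=d/np.linalg.norm(d);M=np.eye(3)-np.outer(d,d);A+=M;b+=M@e
    x=np.linalg.solve(A,b)
    return x,[proj(f,x)[0]-[u,v] for f,u,v in l]
def crop(f,u0,v0,u1,v1,k,name):
    im=f["image"][v0:v1,u0:u1,::-1]
    cv2.imwrite(f"pics/{name}.png",cv2.resize(im,None,fx=k,fy=k,interpolation=cv2.INTER_CUBIC))
E
python3 - <<'E'
from h import *
import pickle
F={n:grab(n) for n in ["scene","side","wrist"]}
pickle.dump(F,open("F0.pkl","wb"))
crop(F["scene"],220,165,320,245,8,"c_scene")
crop(F["side"],190,130,310,240,6,"c_side")
crop(F["wrist"],170,0,390,160,3.6,"c_wrist")
a=cv2.resize(F["scene"]["image"][130:190,145:225,::-1],None,fx=6,fy=6,interpolation=2)
b=cv2.resize(F["side"]["image"][280:350,245:310,::-1],None,fx=5,fy=5,interpolation=2)
h=max(a.shape[0],b.shape[0]);P=lambda x:np.pad(x,((0,h-x.shape[0]),(0,0),(0,0)))
print(a.shape,b.shape);cv2.imwrite("pics/c_pin.png",np.hstack([P(a)[:, :450],P(b)]))
E
```

```text
(360, 480, 3) (350, 325, 3)
```

View pics/c_scene.png

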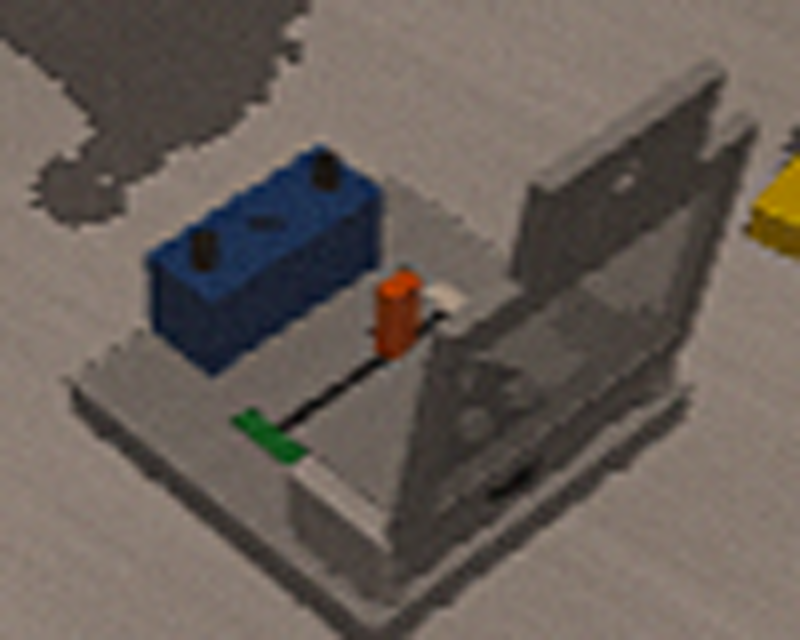

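View pics/c_side.png

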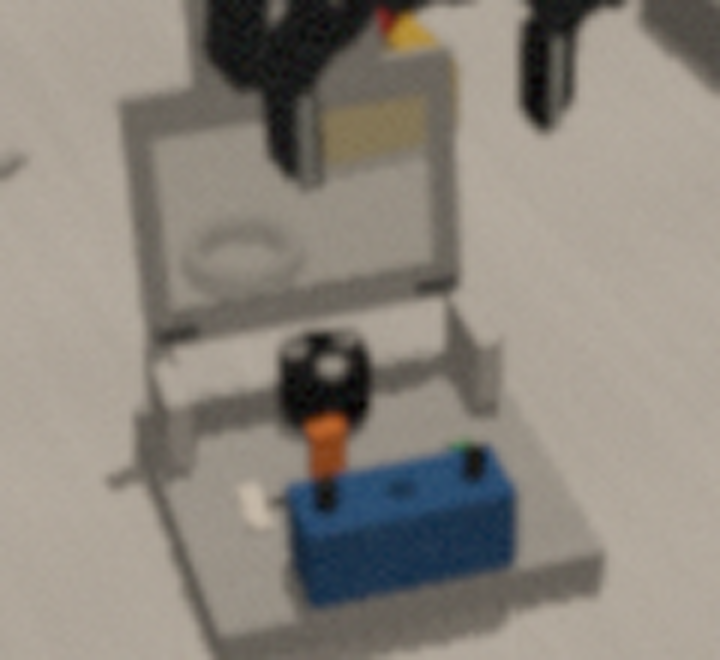

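View pics/c_wrist.png

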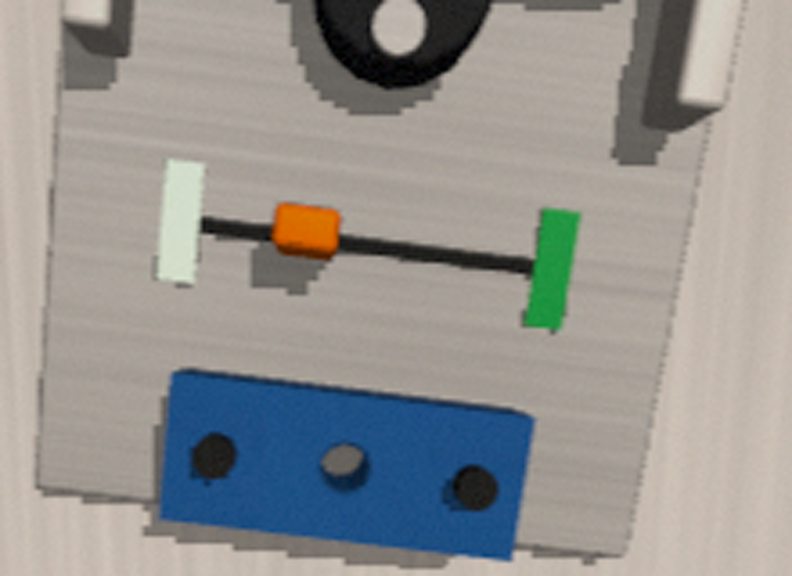

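View pics/c_pin.png

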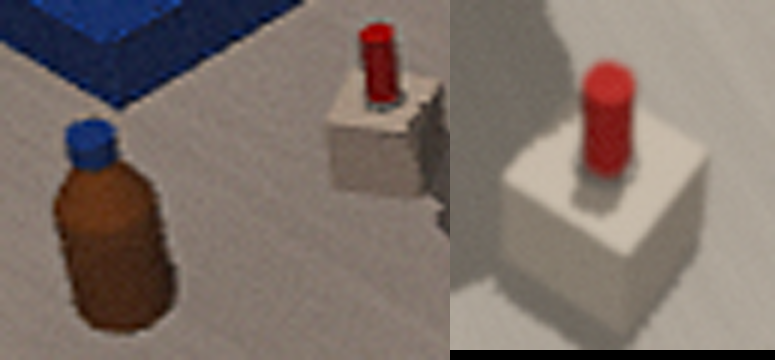

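```bash
cat > fit.py <<'E'
from h import *
import pickle
from scipy.optimize import least_squares
F=pickle.load(open("F0.pkl","rb"))
def cv(d,x,o,th): return np.array([x,65-d*np.cos(th)+o*np.sin(th),60+d*np.sin(th)+o*np.cos(th)])
S={"wrist":(170,0,3.6),"scene":(220,165,8),"side":(190,130,6)}
obs=[("wrist",(175,372),(-45,-57,60)),("wrist",(533,415),(45,-57,60)),("wrist",(512,558),(45,-93,60)),("wrist",(160,518),(-45,-93,60)),
("wrist",(40,488),(-85,-95,20)),("wrist",(623,556),(85,-95,20)),("wrist",(344,466),(0,-75,60)),
("scene",(320,148),(-45,-93,60)),("scene",(382,190),(-45,-57,60)),("scene",(148,260),(45,-93,60)),("scene",(210,300),(45,-57,60)),("scene",(72,388),(85,-95,20)),
("side",(290,490),(-45,-57,60)),("side",(495,447),(45,-57,60)),("side",(515,490),(45,-93,60)),
("scene",(625,178),("c",140,0,8)),("side",(122,102),("c",114,-75,0)),("side",(447,52),("c",114,75,0)),("scene",(755,125),("c",114,-75,8))]
def w(p,m):
    c,s=np.cos(p[2]),np.sin(p[2]);m=np.array(m)/1000
    return np.array([p[0]+c*m[0]-s*m[1],p[1]+s*m[0]+c*m[1],m[2]])
def res(p,each=False):
    o=[]
    for n,q,m in obs:
        u0,v0,k=S[n];px=np.array([u0+(q[0]+.5)/k-.5,v0+(q[1]+.5)/k-.5])
        if m[0]=="c": m=cv(*m[1:],p[3])
        o.append(proj(F[n],w(p,m))[0]-px)
    return np.array(o) if each else np.ravel(o)
if __name__=="__main__":
    s=least_squares(res,[.5,.2,-.1,1.6],loss="soft_l1")
    p=s.x;print(p,np.degrees(p[2:]))
    for o,e in zip(obs,res(p,True)): print(o[0],o[2],e.round(1))
    np.save("pump.npy",p)
    for nm,m in [("post",(0,-75,60)),("sel0",(-30,-20,45)),("sel60",(30,-20,45)),("hinge",(0,65,60)),("covhole",cv(140,0,8,p[3])),("tabtop",cv(160,0,0,p[3]))]: print(nm,w(p,m).round(4))
    f=F["wrist"]
    g=onz(f,170+307/3.6,228/3.6,.057);c,s_=np.cos(p[2]),np.sin(p[2]);d=g[:2]-p[:2];print("grip",g,"pump frame",c*d[0]+s_*d[1],-s_*d[0]+c*d[1])
    # pin: scene crop 6 origin 145,130 ; side crop 5 origin 245,280 offset 450
    for zs,q1,q2 in [("handletop",(377,33),(608,78)),("handlebot",(382,100),(608,172))]:
        print(zs,tri([(F["scene"],145+q1[0]/6-.4,130+q1[1]/6-.4),(F["side"],245+(q2[0]-450)/5-.4,280+q2[1]/5-.4)]))
    # stand top corners side
    for q in [(500,178),(628,252),(710,155)]:
        print("stand side",onz(F["side"],245+(q[0]-450)/5,280+q[1]/5,.05))
    for q in [(328,125),(408,135),(440,85),(352,70)]: print("stand scene",onz(F["scene"],145+q[0]/6,130+q[1]/6,.05))
E
python3 fit.py
```

```text
[ 0.51681667  0.11641207 -0.11685628  1.69379766] [-6.69537166 97.04745709]
wrist (-45, -57, 60) [-1.1 -0.5]
wrist (45, -57, 60) [ 1.3 -0.1]
wrist (45, -93, 60) [0.5 0.4]
wrist (-45, -93, 60) [-0.3  0. ]
wrist (-85, -95, 20) [-2.   0.1]
wrist (85, -95, 20) [1.7 0.6]
wrist (0, -75, 60) [0.6 0.3]
scene (-45, -93, 60) [ 0.  -0.6]
scene (-45, -57, 60) [ 0.4 -0.1]
scene (45, -93, 60) [ 0.  -0.8]
scene (45, -57, 60) [0.4 0.4]
scene (85, -95, 20) [-0.4 -1.3]
side (-45, -57, 60) [-0.8 -1.2]
side (45, -57, 60) [-0.8 -1.2]
side (45, -93, 60) [0.8 0.1]
scene ('c', 140, 0, 8) [ 0.5 -1. ]
side ('c', 114, -75, 0) [-0.2 -0.2]
side ('c', 114, 75, 0) [ 0.9 -0.9]
scene ('c', 114, -75, 8) [ 0.8 -0.9]
post [0.5081 0.0419 0.06  ]
sel0 [0.4847 0.1    0.045 ]
sel60 [0.5443 0.0931 0.045 ]
hinge [0.5244 0.181  0.06  ]
covhole [0.5273 0.2059 0.198 ]
tabtop [0.5267 0.2005 0.2188]
grip [0.49874641 0.09728663 0.057     ] pump frame -0.015717181923256485 -0.021101831124998124
handletop (array([ 0.4205014 , -0.23543299,  0.09745641]), [array([ 0.19354999, -0.04415193]), array([0.37053754, 0.09185997])])
handlebot (array([ 0.41946125, -0.23868242,  0.04764758]), [array([ 0.07398321, -0.01632553]), array([0.14018573, 0.03478609])])
stand side [ 0.38128195 -0.22644542  0.05      ]
stand side [ 0.40983776 -0.27403645  0.05      ]
stand side [ 0.45669233 -0.2506426   0.05      ]
stand scene [ 0.46000085 -0.2404564   0.05      ]
stand scene [ 0.43681057 -0.19845844  0.05      ]
stand scene [ 0.38979898 -0.21795216  0.05      ]
stand scene [ 0.41294635 -0.26846697  0.05      ]
```

Everything agrees with the description. The pump fit gives origin (0.517, 0.116), yaw −6.7° and cover 1.69 rad, with residuals around 1 px. The pin is at about (0.421, −0.236), and its handle top comes out at 97 mm against an expected 98.

**Look-alikes**
- The yellow pump-shaped thing at scene (350,185) is not the pump. The grey one with the blue bar at (270,210) is.
- The red pin is at (209,140) in the white stand. The red emergency button at (337,298) and the bottle at (163,170) are not it.

The selector sits at pump x = −16 mm. I'll pinch it across pump y with a spin of +83.3°, which keeps the wrist camera clear of the cover.

```bash
python3 -m jog '[[[30,0,20,0,10],[30,0,45,0,20],[30,-1,70,0,30],[30,-1,90,0,40],[30,-1,98,0,50]]]' 20; python3 -m jog '[[[30,0,0,0,10],[30,0,0,0,20],[30,0,0,0,30],[30,0,0,0,33.3],[30,0,0,0,33.3]]]'
python3 - <<'E'
from h import *
p=np.load("pump.npy")
f=grab("wrist","w1");s=r.read_state();print(s["eef_pos"],s["ee_rot"],s["width"],R.from_quat(s["ee_rot"]).as_matrix()[:,1],s["joint_pos"])
from fit import w
print(w(p,(-16,-20,0)))
E
```

```text
time: 0.92
eef_pos: [0.4988, 0.099, 0.2311]
ee_rot: [0.339, 0.941, -0.0, -0.0]
wrist_force: [0.3, 0.9, 0.5]
width: 0.0305
time: 1.55
eef_pos: [0.4987, 0.099, 0.231]
ee_rot: [0.055, 0.998, -0.0, -0.0]
wrist_force: [-0.1, -0.1, 0.1]
width: 0.0297
[0.49872944 0.09902002 0.23099296] [ 5.57732551e-02  9.98443424e-01 -2.17582627e-04 -1.62978635e-04] 0.029992041353079212 [ 1.11372809e-01  9.93778593e-01 -4.52667584e-04] [ 1.96206836e-01  2.30923251e-01 -1.23126543e-02  1.32798459e+00
 -3.40142405e-04  3.07811334e-01]
[0.49859398 0.09841392 0.        ]
```

View pics/w1.png

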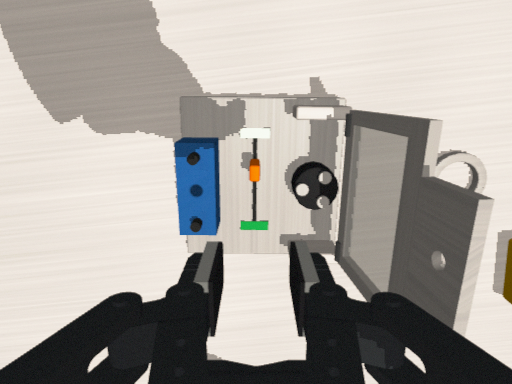

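The fingers straddle the slot line: the selector is at (255,170) and the middle of the fingers is at column 257. I'll descend and pinch.

```bash
python3 -m jog '[[[30,0,0,-50,0],[30,0,0,-100,0],[30,0,0,-150,0],[30,0,0,-185,0],[30,0,0,-198,0]]]' 20; python3 -m jog '[[[5,0,0,0,0],[5,0,0,0,0],[5,0,0,0,0],[5,0,0,0,0],[5,0,0,0,0]]]'
```

```text
time: 2.22
eef_pos: [0.4975, 0.0988, 0.0314]
ee_rot: [0.056, 0.998, -0.001, -0.001]
wrist_force: [-0.5, 0.0, -0.2]
width: 0.0302
time: 2.85
eef_pos: [0.4974, 0.0975, 0.0319]
ee_rot: [0.057, 0.998, -0.002, -0.002]
wrist_force: [0.9, -9.7, -14.6]
width: 0.0092
```

```bash
python3 -m jog '[[[5,10,-1.2,0,0],[5,20,-2.4,0,0],[5,30,-3.5,0,0],[5,38,-4.5,0,0],[5,43,-5,0,0]]]'; python3 -m jog '[[[5,2,-0.2,0,0],[5,4,-0.5,0,0],[5,6,-0.7,0,0],[5,6,-0.7,0,0]]]'
python3 - <<'E'
from h import *
f=grab("wrist","w2");g=grab("scene");crop(g,210,150,330,240,6,"s2")
E
```

```text
time: 3.48
eef_pos: [0.5411, 0.0921, 0.032]
ee_rot: [0.057, 0.998, -0.002, -0.001]
wrist_force: [-2.5, -5.1, -13.8]
width: 0.0094
time: 3.98
eef_pos: [0.5445, 0.0917, 0.0318]
ee_rot: [0.057, 0.998, -0.002, -0.004]
wrist_force: [-22.7, -0.1, 2.9]
width: 0.0096
```

View pics/s2.png

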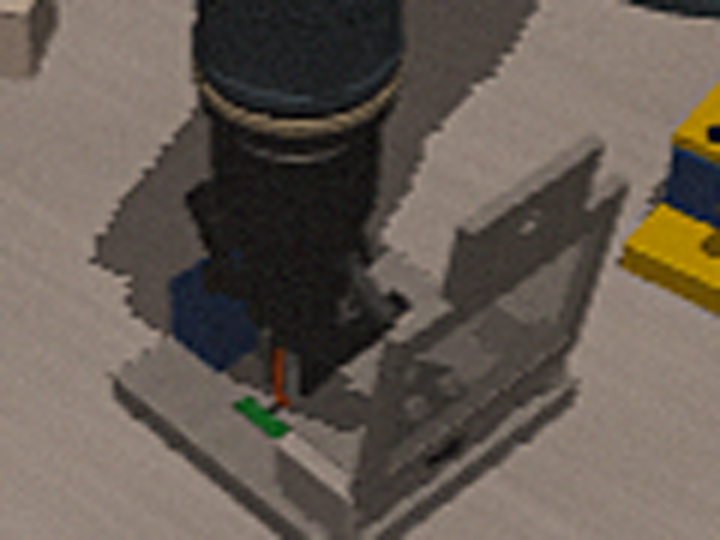

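View pics/w2.png

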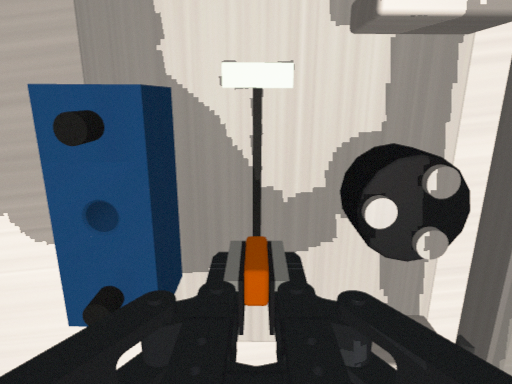

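The wrist force shows the stop at −22.7 N, after 47 mm of travel against the expected 46. I'll open, lift straight up and check.

```bash
python3 -m jog '[[[30,0,0,0,0],[30,0,0,0,0],[30,0,0,30,0],[30,0,0,90,0],[30,0,0,150,0]]]'; python3 -m jog '[[[30,0,0,50,-10],[30,0,0,80,-20],[30,0,0,80,-30],[30,0,0,80,-40],[30,0,0,80,-50]]]'
python3 - <<'E'
from h import *
f=grab("wrist","w3");g=grab("scene");crop(g,210,150,330,240,6,"s3")
p=np.load("pump.npy");
from fit import w,cv
print(r.read_state()["eef_pos"])
for d in [(30,-20,57),(0,-75,60)]: print(proj(f,w(p,d)))
print([ (d,w(p,cv(d,0,8,p[3])).round(4)) for d in (100,125,140,160)])
E
```

```text
time: 4.7
eef_pos: [0.545, 0.0918, 0.1844]
ee_rot: [0.057, 0.998, -0.002, -0.003]
wrist_force: [0.2, -0.0, 0.2]
width: 0.0301
time: 5.32
eef_pos: [0.5457, 0.092, 0.2653]
ee_rot: [0.476, 0.879, 0.001, -0.003]
wrist_force: [0.2, 0.6, -0.5]
width: 0.0299
[0.54560597 0.09198855 0.26511906]
[[255.52064285 166.3915674 ]]
[[199.47334357 188.75997392]]
[(100, array([0.5268, 0.201 , 0.1583])), (125, array([0.5271, 0.2041, 0.1831])), (140, array([0.5273, 0.2059, 0.198 ])), (160, array([0.5276, 0.2084, 0.2178]))]
```

View pics/w3.png

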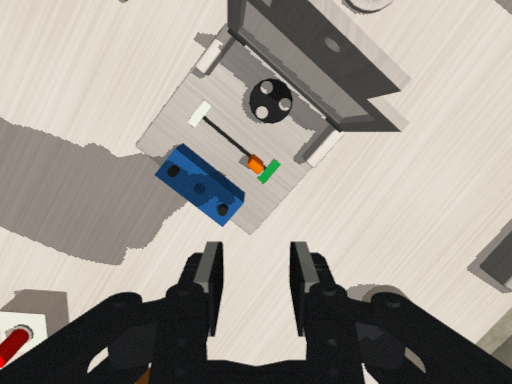

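View pics/s3.png

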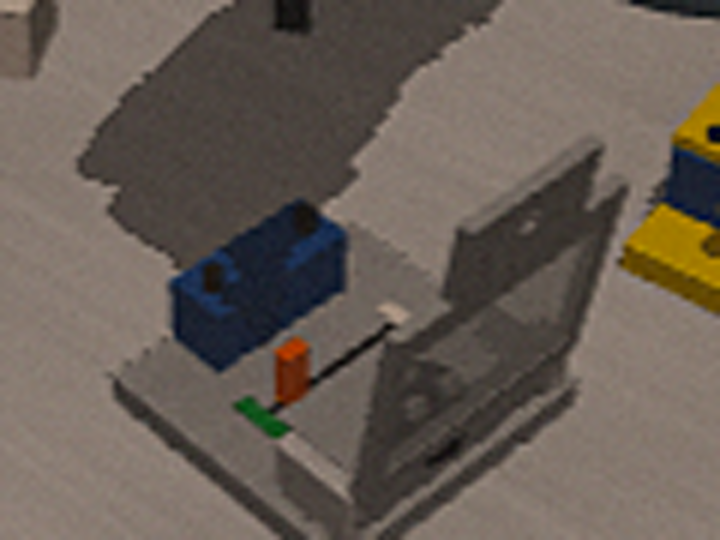

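The selector top is seen at (256,165), against (255.5,166.4) predicted for the green stop, and the cover is still open. Next I'll close the fingers, cross over the cover to its outer side and tip it down.

```bash
python3 -m jog '[[[0,0,0,15,-10],[0,-3,30,15,-20],[0,-7,75,15,-30],[0,-10,115,15,-33.3],[0,-14,153,15,-33.3]]]'; python3 -m jog '[[[0,0,0,-30,0],[0,0,0,-70,0],[0,0,0,-100,0],[0,0,0,-100,0]]]'
python3 - <<'E'
from h import *
g=grab("scene");crop(g,210,100,340,240,4,"s4");g=grab("side");crop(g,170,60,330,240,3,"d4")
E
```

```text
time: 6.05
eef_pos: [0.5317, 0.2466, 0.2807]
ee_rot: [0.706, 0.709, 0.002, -0.002]
wrist_force: [0.5, 0.0, 0.7]
width: 0.0001
time: 6.55
eef_pos: [0.5309, 0.2463, 0.1794]
ee_rot: [0.704, 0.71, 0.001, -0.003]
wrist_force: [-0.3, 0.1, 1.6]
width: -0.0002
```

View pics/s4.png

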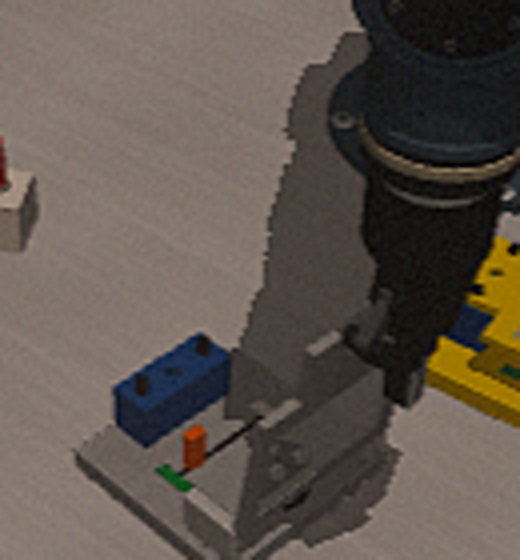

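View pics/d4.png

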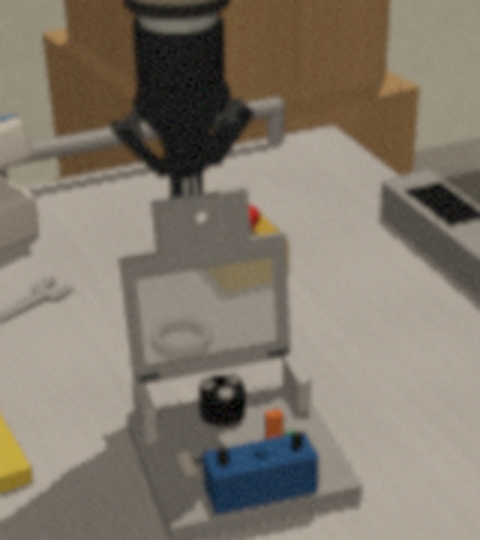

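```bash
python3 -m jog '[[[0,-2,-15,0,0],[0,-4,-30,0,0],[0,-5,-45,0,0],[0,-7,-60,-3,0],[0,-9,-75,-6,0]]]'; python3 -m jog '[[[0,-2,-15,-4,0],[0,-4,-30,-10,0],[0,-5,-45,-15,0],[0,-5,-45,-15,0]]]';  python3 - <<'E'
from h import *
g=grab("scene");crop(g,210,100,340,240,4,"s5");g=grab("side");crop(g,170,60,330,240,3,"d5")
E
```

```text
time: 7.28
eef_pos: [0.5231, 0.1706, 0.1759]
ee_rot: [0.705, 0.709, 0.003, -0.002]
wrist_force: [-0.1, 0.3, 0.9]
width: 0.0001
time: 7.78
eef_pos: [0.5178, 0.1245, 0.1604]
ee_rot: [0.705, 0.709, 0.002, -0.002]
wrist_force: [-0.3, -0.4, -0.3]
width: 0.0004
```

View pics/s5.png

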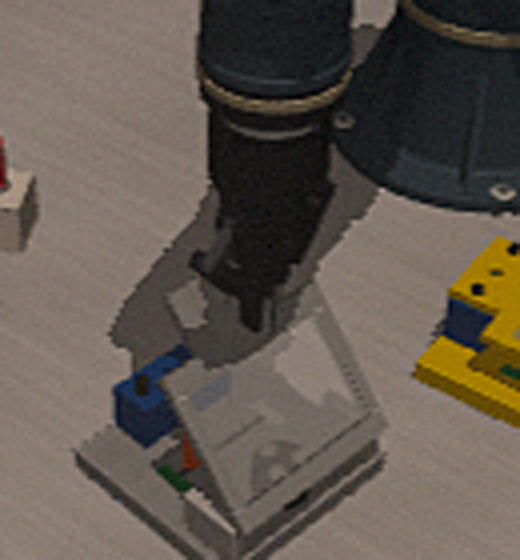

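View pics/d5.png

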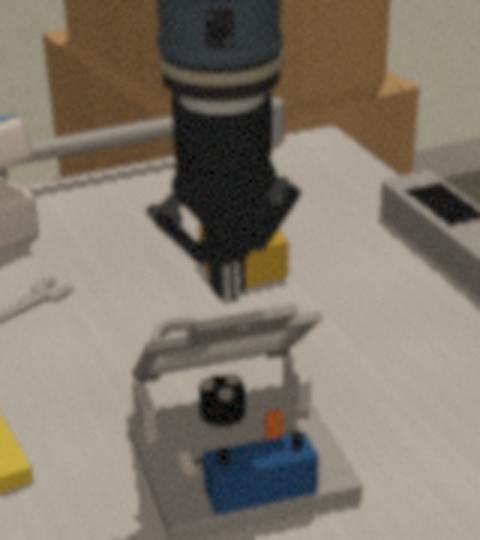

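```bash
python3 -m jog '[[[40,0,0,40,0],[40,-5,-30,80,0],[40,-20,-80,90,0],[40,-35,-135,90,0],[40,-50,-190,90,0]]]'; python3 -m jog '[[[60,-15,-50,0,0],[60,-30,-110,-20,0],[60,-45,-160,-50,0],[60,-47,-168,-60,0],[60,-47,-168,-60,0]]]';  python3 - <<'E'
from h import *
import pickle
F={n:grab(n) for n in ["scene","side","wrist"]};pickle.dump(F,open("F1.pkl","wb"))
a=cv2.resize(F["scene"]["image"][150:245,215:325,::-1],None,fx=5,fy=5,interpolation=2)
cv2.imwrite("pics/s6.png",a)
crop(F["side"],180,130,330,260,5,"d6");cv2.imwrite("pics/w6.png",F["wrist"]["image"][:,:,::-1])
E
```

```text
time: 8.5
eef_pos: [0.468, -0.0654, 0.2513]
ee_rot: [0.704, 0.71, 0.003, -0.002]
wrist_force: [1.4, -0.4, -0.0]
width: 0.0399
time: 9.12
eef_pos: [0.421, -0.2331, 0.1911]
ee_rot: [0.705, 0.709, 0.003, -0.002]
wrist_force: [-0.1, 0.1, 0.2]
width: 0.0604
```

View pics/s6.png

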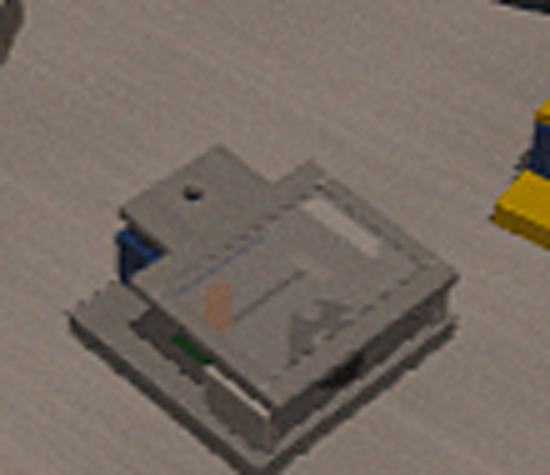

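View pics/d6.png

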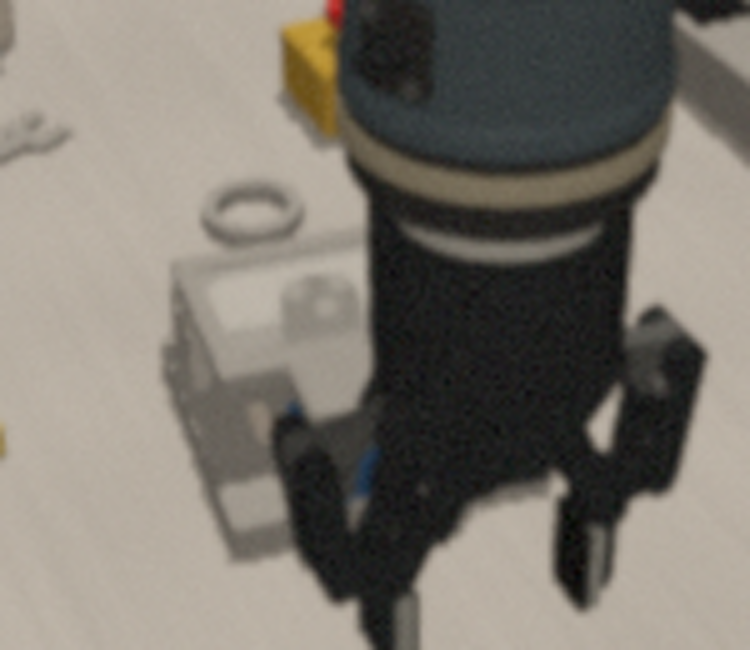

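View pics/w6.png

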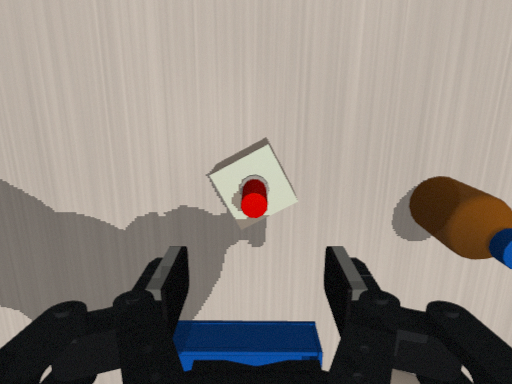

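The cover is down on its studs, with its tab hole at (190,195) in the scene crop. The wrist view shows the pin's handle top at (254,205) and the bottle to the right at (460,220). I'll measure the pin and the bottle.

Run:
```python
from h import *
import pickle
F=pickle.load(open("F1.pkl","rb"));f=F["wrist"]
print("top",onz(f,254.5,205,.098),"flange",onz(f,254.5,189,.054))
hsv=cv2.cvtColor(f["image"],cv2.COLOR_RGB2HSV)
im=f["image"].astype(int)
m=(im[...,0]>180)&(im[...,1]<60);ys,xs=np.nonzero(m);print("bright red top",xs.mean(),ys.mean(),xs.min(),xs.max(),ys.min(),ys.max())
q=[(208,174),(266,144),(297,200),(241,224)]
P=[onz(f,*a,.05) for a in q];print(np.mean(P,0),[np.linalg.norm(P[i]-P[i-1]) for i in range(4)])
print("bottle cap",onz(f,508,248,.12), "bottle scene base",onz(F["scene"],165,182,0.0))
print("tcp",r.read_state()["eef_pos"], proj(f,[[.421,-.2335,.1]]))
crop(f,200,130,310,240,6,"w6c")
crop(F["scene"],230,170,280,210,12,"s6c")
```

```text
top [ 0.42055571 -0.23572741  0.098     ] flange [ 0.4205594  -0.23575638  0.054     ]
bright red top 253.86912065439674 205.0 242 266 193 217
[ 0.41931768 -0.23442066  0.05      ] [np.float64(0.05239598960257176), np.float64(0.05459198665845123), np.float64(0.055085514649593686), np.float64(0.05307425704042192)]
bottle cap [ 0.59216688 -0.25798535  0.12      ] bottle scene base [ 6.12630487e-01 -2.56256654e-01  1.11022302e-16]
tcp [ 0.42193699 -0.232452    0.19221569] [[255.14980427 202.87269755]]
```

View pics/w6c.png

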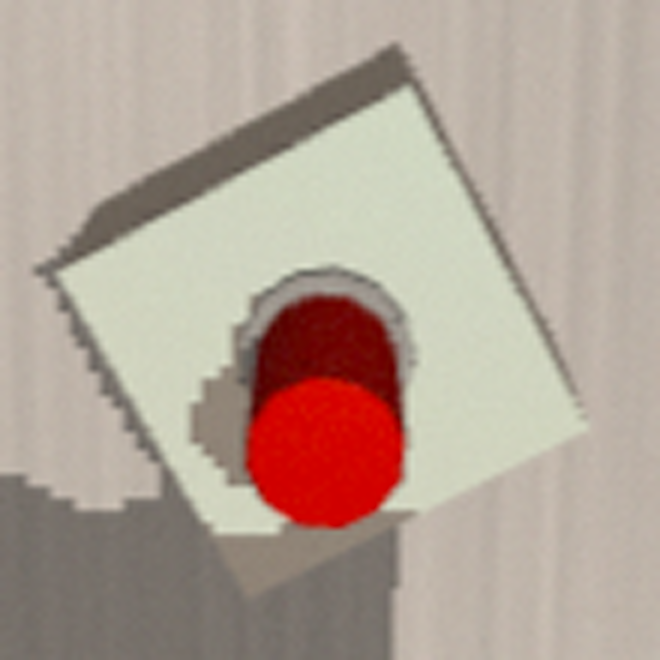

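View pics/s6c.png

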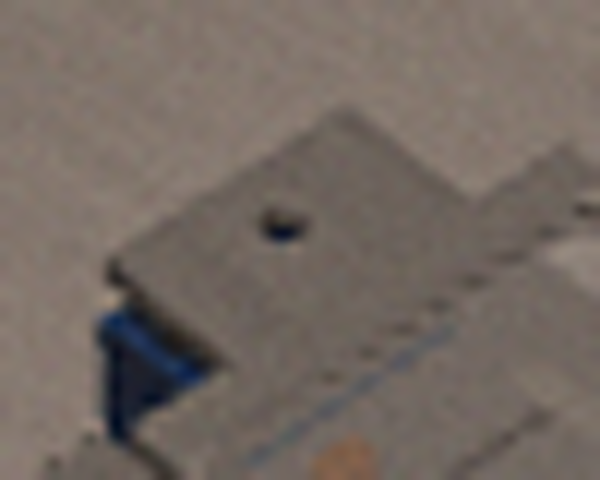

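```bash
python3 -m jog '[[[50,-1,-3,-40,0],[50,-1,-3,-80,0],[50,-1,-3,-110,0],[50,-1,-3,-126,0],[50,-1,-3,-130,0]]]' 80; python3 -m jog '[[[10,0,0,0,0],[10,0,0,0,0],[10,0,0,0,0],[10,0,0,0,0],[10,0,0,0,0]]]'
python3 - <<'E'
from h import *
s=r.read_state();print(s["eef_pos"],s["wrist_force"],s["width"])
f=grab("wrist","w7")
E
```

```text
time: 9.9
eef_pos: [0.4214, -0.2345, 0.0621]
ee_rot: [0.703, 0.711, 0.003, -0.001]
wrist_force: [-0.2, 0.3, -0.2]
width: 0.05
time: 10.52
eef_pos: [0.4219, -0.2345, 0.0632]
ee_rot: [0.703, 0.711, 0.004, -0.001]
wrist_force: [-1.4, 2.8, 6.9]
width: 0.0182
[ 0.42186823 -0.23446069  0.06320476] [-1.41685218  2.83758856  6.87748914] 0.01824801062259036
```

View pics/w7.png

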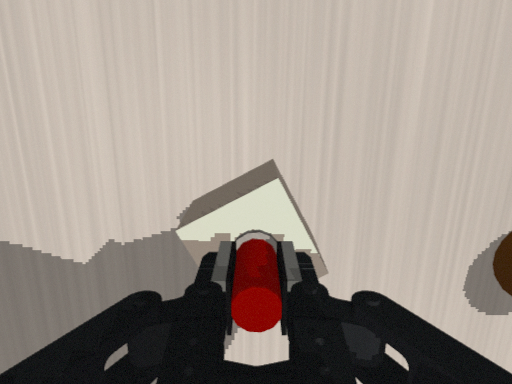

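The fingers have the handle (width 18 mm). I'll lift and look at how the pin hangs.

```bash
python3 -m jog '[[[10,0,0,15,0],[10,0,0,40,0],[10,0,0,70,0],[10,0,0,105,0],[10,0,0,120,0]]]'; python3 -m jog '[[[10,10,30,0,0],[10,25,80,0,0],[10,40,130,0,0],[10,55,180,0,0],[10,60,195,0,0]]]'
python3 - <<'E'
from h import *
import pickle
F={n:grab(n) for n in ["scene","side","wrist"]};pickle.dump(F,open("F2.pkl","wb"))
s=r.read_state();print(s["eef_pos"],s["ee_rot"],s["wrist_force"],s["width"])
cv2.imwrite("pics/w8.png",F["wrist"]["image"][:,:,::-1])
t=s["eef_pos"]
for n in ("scene","side"):
    u,v=proj(F[n],t)[0].astype(int);print(n,u,v)
    crop(F[n],u-45,v-30,u+45,v+45,7,n+"8");print(u-45,v-30)
E
```

```text
time: 11.2
eef_pos: [0.4227, -0.2349, 0.1855]
ee_rot: [0.703, 0.711, 0.004, 0.001]
wrist_force: [1.3, 0.3, -0.6]
width: 0.0181
time: 11.82
eef_pos: [0.4831, -0.0374, 0.1853]
ee_rot: [0.702, 0.712, 0.004, 0.001]
wrist_force: [0.1, 0.0, -0.3]
width: 0.018
[ 0.48264301 -0.03980051  0.18526593] [0.70276728 0.7114091  0.00381611 0.00082116] [-0.68670527  0.22565998 -0.98743034] 0.018198398462794262
scene 237 144
192 114
side 261 189
216 159
```

View pics/w8.png

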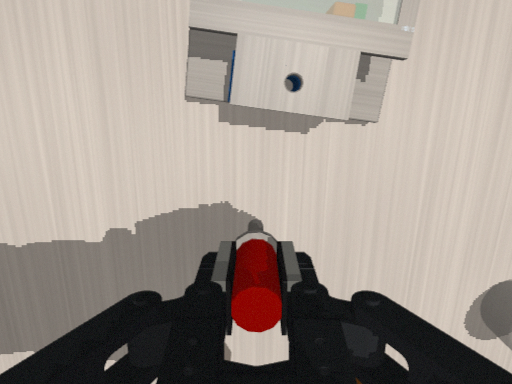

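View pics/scene8.png

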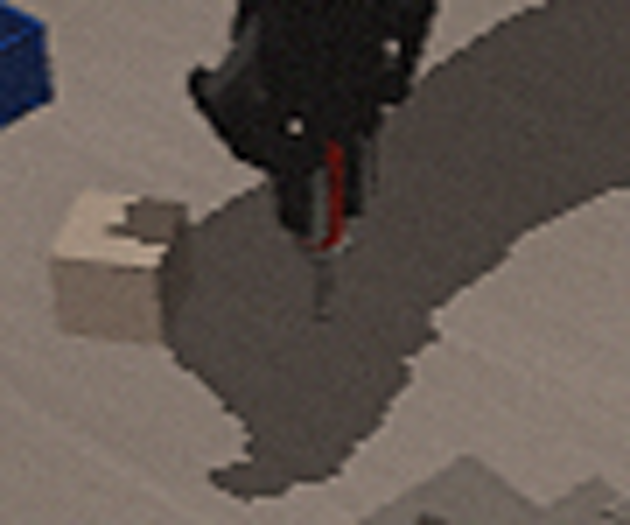

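View pics/side8.png

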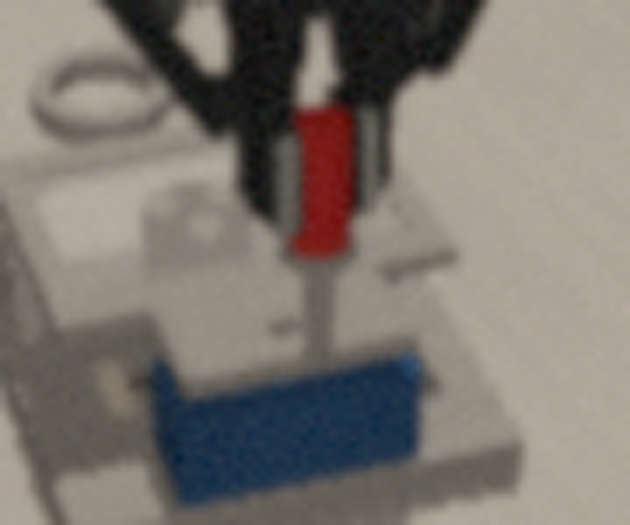

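Run:
```python
from h import *
import pickle
F=pickle.load(open("F2.pkl","rb"));F1=pickle.load(open("F1.pkl","rb"))
k=lambda o,q,s:(o[0]+(q[0]+.5)/s-.5,o[1]+(q[1]+.5)/s-.5)
st=k((192,114),(321,318),7);dt=k((216,159),(317,360),7)
T,e=tri([(F["scene"],*st),(F["side"],*dt)]);print("tip",T,e)
sf=k((192,114),(325,246),7);df=k((216,159),(319,260),7)
print("flange",tri([(F["scene"],*sf),(F["side"],*df)]))
print("wrist tip pred",proj(F["wrist"],T))
print("handle top on z",onz(F["wrist"],257,308.5,T[2]+.09))
crop(F["wrist"],255,55,335,115,9,"w8c")
crop(F["wrist"],215,205,300,260,9,"w8d")
hs=k((230,170),(283,226),12);hd=k((216,159),(285,327),7)
print("hole",tri([(F1["scene"],*hs),(F["side"],*hd)]),tri([(F1["scene"],*hs),(F["side"],*hd),(F["wrist"],293,82)]),onz(F["wrist"],293,82,.079),onz(F1["scene"],*hs,.079),onz(F["side"],*hd,.079))
```

```text
tip [ 0.48235151 -0.04078193  0.13068713] [array([ 0.34555544, -0.11934405]), array([0.48828944, 0.15137701])]
flange (array([ 0.48206951, -0.03953858,  0.16936795]), [array([-0.1674564 ,  0.06025826]), array([-0.23716812, -0.07680353])])
wrist tip pred [[255.34355806 222.99549206]]
handle top on z [ 0.4823588  -0.03878661  0.22068713]
hole (array([0.50810731, 0.0423602 , 0.0764189 ]), [array([ 0.11828993, -0.0433083 ]), array([0.14710348, 0.04812659])]) (array([0.50790526, 0.0423571 , 0.07635995]), [array([ 0.16037436, -0.06464117]), array([0.07291488, 0.08975484]), array([0.44385554, 0.13914571])]) [0.50730657 0.04235492 0.079     ] [0.5106028  0.04395871 0.079     ] [0.50651597 0.03968642 0.079     ]
```

View pics/w8c.png

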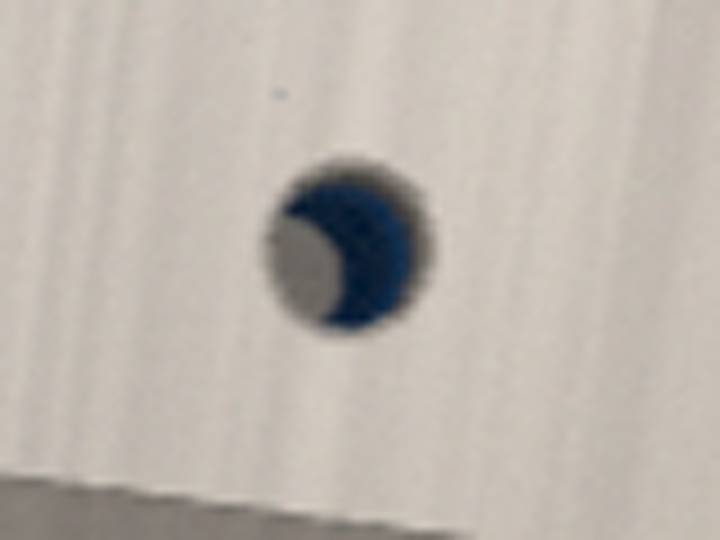

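View pics/w8d.png

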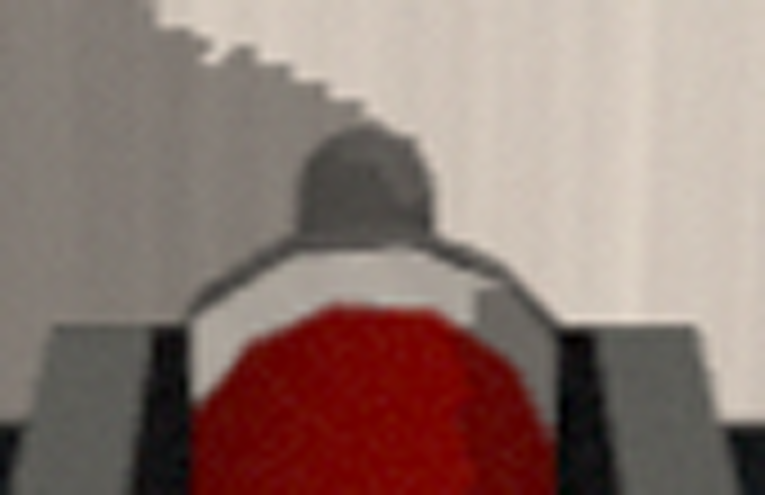

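The tip is at (0.482, −0.041, 0.131), which matches the TCP minus 55 mm. Three views agree on the hole at (0.508, 0.0425, 0.077). I'll go to about 12 mm above it and compare the two in the same picture.

```bash
python3 -m jog '[[[10,8,25,0,0],[10,16,55,0,0],[10,24,75,0,0],[10,25.5,83,-15,0],[10,25.5,83,-37,0]]]'; python3 -m jog '[[[10,0,0,0,0]]]'
python3 - <<'E'
from h import *
import pickle
F={n:grab(n) for n in ["scene","side","wrist"]};pickle.dump(F,open("F3.pkl","wb"))
s=r.read_state();print(s["eef_pos"],s["ee_rot"],s["wrist_force"],s["width"])
t=s["eef_pos"]-[0,0,.055]
for n in ("scene","side","wrist"):
    u,v=proj(F[n],t)[0].astype(int)
    u0,v0=u-25,max(v-25,0);crop(F[n],u0,v0,u0+50,v0+40,12,n+"9");print(n,u0,v0)
E
```

```text
time: 12.6
eef_pos: [0.5081, 0.0424, 0.1472]
ee_rot: [0.703, 0.711, 0.004, 0.001]
wrist_force: [1.3, 0.2, -1.2]
width: 0.0186
time: 12.72
eef_pos: [0.5065, 0.0412, 0.1452]
ee_rot: [0.703, 0.711, 0.002, -0.0]
wrist_force: [-0.9, 0.2, -0.8]
width: 0.0179
[0.50811836 0.0416386  0.14754279] [0.70330792 0.71087375 0.00390195 0.00112105] [ 0.47098863 -0.30781756 -0.72541597] 0.0181871558697062
scene 228 159
side 231 175
wrist 232 194
```

View pics/scene9.png

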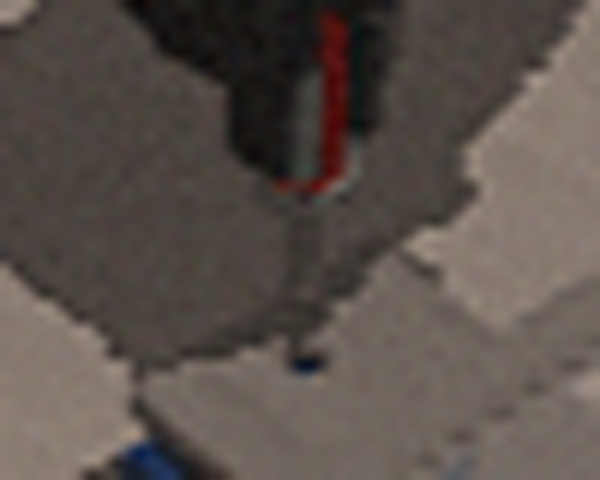

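View pics/side9.png

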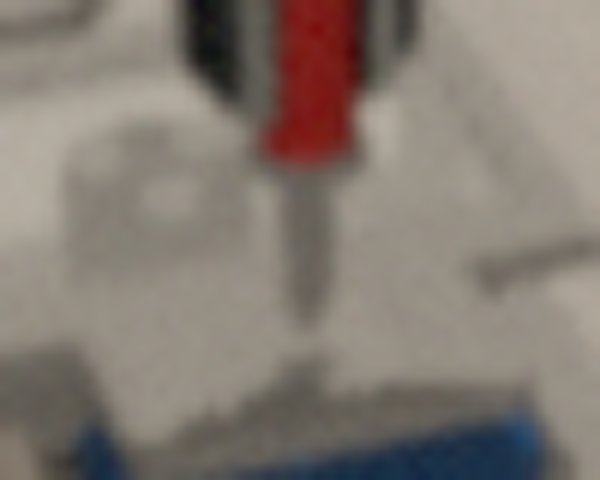

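View pics/wrist9.png

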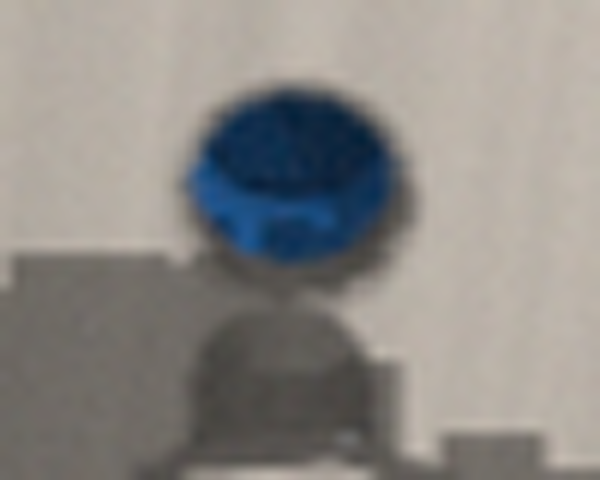

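Run:
```python
from h import *
import pickle
F=pickle.load(open("F3.pkl","rb"))
k=lambda o,q,s:(o[0]+(q[0]+.5)/s-.5,o[1]+(q[1]+.5)/s-.5)
st=k((228,159),(304,320),12);dt=k((231,175),(307,325),12)
T,e=tri([(F["scene"],*st),(F["side"],*dt)]);print("tip",T,e)
hw=k((232,194),(302,190),12);hs=k((228,159),(308,358),12)
z=.0775
print("hole wrist",onz(F["wrist"],*hw,z),"scene",onz(F["scene"],*hs,z))
print("tri",tri([(F["wrist"],*hw),(F["scene"],*hs)]))
for dz in (0,.0135): 
  print("wrist crop px of tip",(proj(F["wrist"],T+[0,0,0])-[232,194])*12)
  break
# hole-centre px in crops for candidates, and tip moved straight down to hole z
for n,o in (("wrist",(232,194)),("scene",(228,159)),("side",(231,175))):
  print(n,"tip down",(proj(F[n],[T[0],T[1],z])[0]-o)*12)
s=r.read_state();print(s["eef_pos"])
for z in (.075,.0785): print("pin x at shank bottom: ",onz(F["wrist"],*k((232,194),(283,430),12),.105))
```

```text
tip [0.50763085 0.04126311 0.0885247 ] [array([ 0.20968085, -0.07763423]), array([0.2613117 , 0.08625369])]
hole wrist [0.50804462 0.04296353 0.0775    ] scene [0.50920949 0.04313375 0.0775    ]
tri (array([0.50811066, 0.04238617, 0.07618069]), [array([0.07299676, 0.19391272]), array([0.04045567, 0.0188211 ])])
wrist crop px of tip [[290.08530053 284.78174301]]
wrist tip down [288.46147077 214.42179136]
scene tip down [300.79479018 345.90929525]
side tip down [305.25755916 363.45390106]
[0.50811836 0.0416386  0.14754279]
pin x at shank bottom:  [0.50691353 0.04021547 0.105     ]
pin x at shank bottom:  [0.50691353 0.04021547 0.105     ]
```

Run:
```python
from h import *
L=[]
for i in range(6):
    f=grab("wrist");s=r.read_state();L.append(s["eef_pos"]);print((s["eef_pos"]*1000).round(2),s["wrist_force"].round(1))
print(np.mean(L,0)*1000)
crop(f,232,194,282,234,12,"w10")
```

```text
[508.33  41.84 147.75] [-0.1 -0.3 -0.1]
[508.44  41.98 147.83] [-0.1  0.  -0.9]
[508.45  42.13 147.78] [ 0.2 -0.2 -0.9]
[508.43  42.2  147.74] [ 0.7  0.2 -0.1]
[508.39  42.29 147.63] [ 0.2 -0.2 -0.5]
[508.29  42.37 147.52] [-0.   1.  -1.7]
[508.38777436  42.13551494 147.70751939]
```

View pics/w10.png

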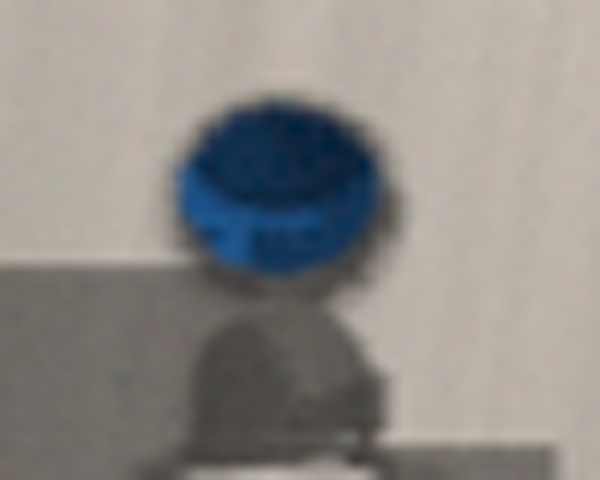

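The arm drifts slightly under hold, and it has settled with the hole at (288,203) against the projected tip at (288,214). It now needs only about +0.7 mm in y. I'll insert gently.

```bash
python3 -m jog '[[[10,0,0.7,-6,0],[10,0,0.7,-12,0],[10,0,0.7,-18,0],[10,0,0.7,-24,0],[10,0,0.7,-24,0]]]'
python3 - <<'E'
from h import *
s=r.read_state();print(s["eef_pos"],s["wrist_force"],s["ft_torque"])
f=grab("wrist");crop(f,212,184,302,254,8,"w11");f=grab("side");crop(f,216,159,306,249,6,"d11");f=grab("scene");crop(f,205,140,295,230,6,"s11")
a=cv2.imread("pics/d11.png");b=cv2.imread("pics/s11.png");cv2.imwrite("pics/ds11.png",cv2.resize(np.hstack([a,b]),(800,400)))
E
```

```text
time: 13.8
eef_pos: [0.508, 0.0431, 0.123]
ee_rot: [0.703, 0.711, 0.004, 0.001]
wrist_force: [-0.3, 0.4, -0.4]
width: 0.0178
[0.50796147 0.04305417 0.12297099] [-0.32955716  0.4294062  -0.36596236] [ 0.09520435  0.01989965 -0.02622134]
```

View pics/w11.png

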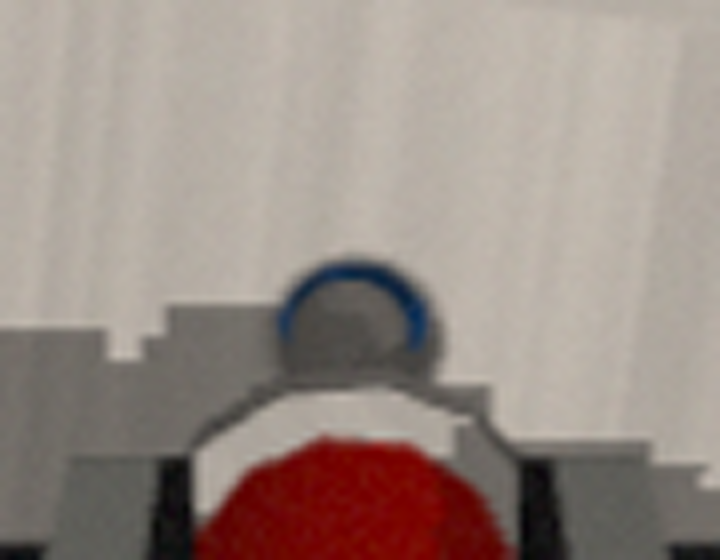

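View pics/ds11.png

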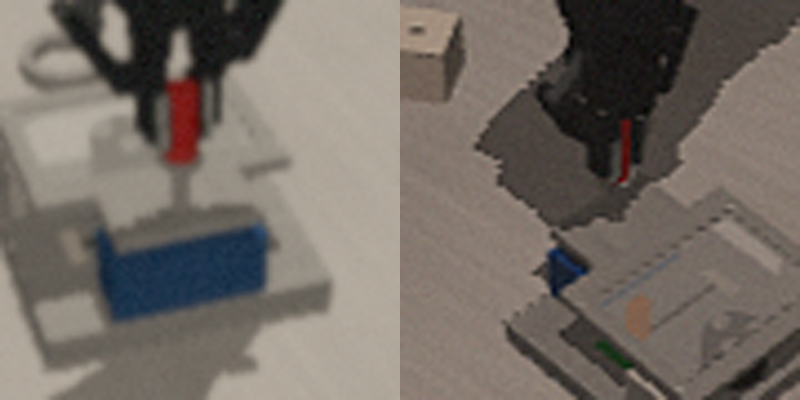

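The nose is inside the tab hole with a blue ring visible all round it, and there is no contact force. I'll continue down in stages.

```bash
python3 -m jog '[[[10,0.4,0,-6,0],[10,0.4,0,-12,0],[10,0.4,0,-18,0],[10,0.4,0,-24,0],[10,0.4,0,-24,0]]]'
python3 - <<'E'
from h import *
s=r.read_state();print(s["eef_pos"],s["wrist_force"],s["ft_torque"])
f=grab("wrist");crop(f,212,184,302,254,8,"w12")
E
```

```text
time: 14.58
eef_pos: [0.5084, 0.043, 0.0991]
ee_rot: [0.703, 0.711, 0.004, 0.001]
wrist_force: [0.3, -0.1, -0.7]
width: 0.0182
[0.50844861 0.0430117  0.09910555] [ 0.31377697 -0.06770796 -0.70108295] [ 0.06074136  0.00731178 -0.00423831]
```

View pics/w12.png

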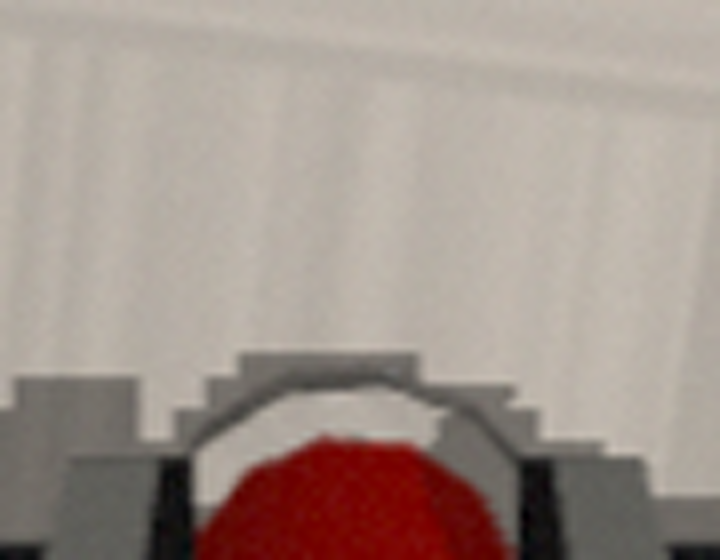

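```bash
python3 -m jog '[[[10,0,0,-5,0],[10,0,-0.3,-9,0],[10,0,-0.6,-12,0],[10,0,-0.7,-15,0],[10,0,-0.7,-15,0]]]' 110; python3 -m jog '[[[10,0,0,-2,0],[10,0,0,-3,0],[10,0,0,-3,0]]]'
python3 - <<'E'
from h import *
s=r.read_state();print(s["eef_pos"],s["wrist_force"],s["ft_torque"])
E
```

```text
time: 15.25
eef_pos: [0.5087, 0.0423, 0.0844]
ee_rot: [0.703, 0.711, 0.004, 0.001]
wrist_force: [-0.6, 1.0, 4.3]
width: 0.0179
time: 15.62
eef_pos: [0.5088, 0.0422, 0.0817]
ee_rot: [0.703, 0.711, 0.004, 0.001]
wrist_force: [-2.2, -0.2, 6.3]
width: 0.0175
[0.50877314 0.04223921 0.08165804] [-2.21738839 -0.21587934  6.28570773] [ 0.0102249   0.44658164 -0.04437368]
```

```bash
python3 -m jog '[[[10,-0.3,0,-1,0],[10,-0.3,0,-2,0],[10,-0.3,0,-2,0]]]'; python3 -m jog '[[[10,0,0,-1,0],[10,0,0,-1,0]]]'
```

```text
time: 16.0
eef_pos: [0.5088, 0.0422, 0.0809]
ee_rot: [0.703, 0.711, 0.005, 0.002]
wrist_force: [-7.9, -0.4, 22.7]
width: 0.0178
time: 16.25
eef_pos: [0.5089, 0.0421, 0.0809]
ee_rot: [0.703, 0.711, 0.005, 0.002]
wrist_force: [-8.4, -0.5, 22.6]
width: 0.0176
```

The pin is seated: the TCP stopped at z 80.9 mm, against 81 expected. I'll relieve the side load and press a little more.

```bash
python3 -m jog '[[[10,-1,0,-1.5,0],[10,-1,0,-1.5,0],[10,-1,0,-1.5,0],[10,-1,0,-1.5,0]]]'
python3 - <<'E'
from h import *
F={n:grab(n) for n in ["scene","side","wrist"]}
for i in range(4):
    grab("wrist");s=r.read_state();print((s["eef_pos"]*1e3).round(2),s["wrist_force"].round(1),s["width"],s["time"])
crop(F["side"],196,139,306,249,6,"d13");crop(F["scene"],205,140,315,240,6,"s13")
cv2.imwrite("pics/w13.png",F["wrist"]["image"][:,:,::-1])
E
```

```text
time: 16.75
eef_pos: [0.5088, 0.0422, 0.0809]
ee_rot: [0.703, 0.711, 0.006, 0.003]
wrist_force: [-5.5, -0.6, 24.3]
width: 0.0177
[508.77  42.16  80.91] [-5.1 -0.8 24. ] 0.01771295095204918 16.95
[508.77  42.14  80.92] [-5.3 -0.7 24.3] 0.01747212232676227 17.0
[508.79  42.17  80.92] [-5.1  0.7 24.2] 0.017431968125710212 17.05
[508.77  42.16  80.89] [-5.7 -0.7 25.3] 0.017830127627990192 17.1
```

View pics/s13.png

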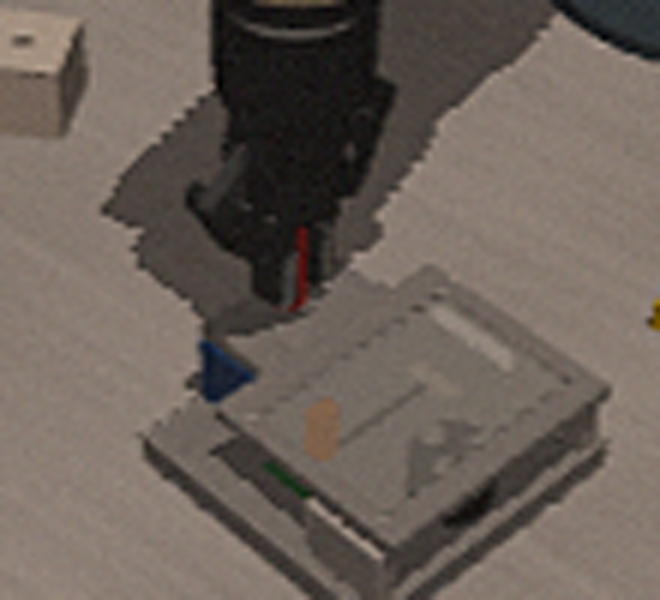

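View pics/d13.png

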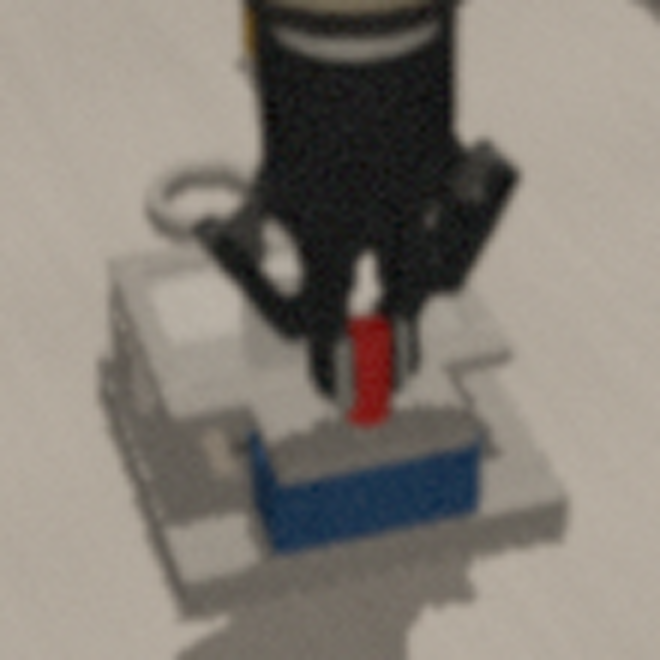

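View pics/w13.png

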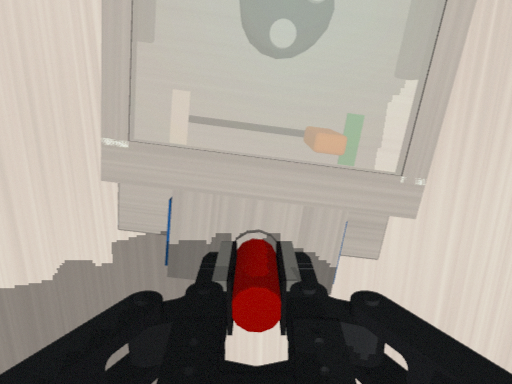

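The flange sits on the tab and the selector is still against green. The cover is shut, the force is steady at 24 N and the pose is not changing, so I'm handing in.

Run:
```python
from plant import r
print(r.job_done()); s=r.read_state(); print(s["eef_pos"],s["wrist_force"],s["width"],s["time"])
```

```text
the job is handed in; nothing more can be done
None
the job is handed in; nothing more can be done
```

The job is handed in at about 17 s, with the arm still gripping the pin and pressing it down. The system gives no verdict, so this rests on my own checks.

- **Selector:** I pinched it and slid it about 47 mm to the green stop, where the force rose to about 23 N. Later pictures show it still against green, also through the shut cover.
- **Cover:** I tipped it from its outer side and it fell onto the studs, before the pin was touched.
- **Pin:** I took it from the stand and lowered it through the tab into the latch bar. It stopped hard with the TCP at z 80.9 mm, against 81 mm expected for a fully pushed pin, which puts the tip about 34 mm below the bar top.
- **Last readings:** The press was steady at about 24 N down, with a fingers' grip of 110 N commanded and no slip of the pin seen in the wrist view. The pin leaned by roughly 0.02 rad when it was measured in the air.

**What did not quite agree:**
- A side load of about 5 N in x remained, with the TCP about 0.7 mm off the estimated hole axis.
- The cover angle was judged only from the hard stop and the pictures.
- I did not re-measure the bystanders. The arm never came near them, and no contact showed.

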